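# Present a notched sample slide to the code reader

## Robot

A 6-joint arm with a two-finger parallel gripper is mounted at the origin on the work surface. World frame = base frame: x ahead of the robot, y to its left, z up, the work surface at z = 0. Lengths are in m, angles in rad, forces in N, time in s.
With the tool pointing down it reaches from about 0.25 to 0.775 m from the base axis. Payload 8.9 kg.
Tool frame: the origin (TCP) lies at the very end of the fingers, on their centre line; the grasp point (between the pads) lies 19 mm behind it; z points along the fingers, x is the direction in which the jaws open and shut, and the axes are right-handed (so a half turn about z gives the same grasp; the last joint's range is limited). The gripper opens to 85 mm and grips with 20 to 120 N. Pads are 22 mm wide; open, the fingers measure 114 mm over their backs; the gripper's body (76 mm by 85 mm) begins 54 mm behind the grasp point. The pads swing forward as they close: fully open they stand 13 mm farther back than shut.
Start: joints at [-1.435, 0.291, -0.153, 1.127, 0, 1.431], TCP at [0.142, -0.505, 0.231] pointing down, gripper open.
Joint ranges: [-2.52, 2.52], [-0.91, 1.74], [-1.3, 1.37], [-1.96, 2.02], [-1.52, 1.47], [-3.14, 3.14]. Speed limits (rad/s): [2.22, 2.22, 2.79, 3.14, 3.14, 3.14].

## Interface

Orientations are given as a rotation vector (axis times angle).
In Python, from cell import * gives the robot as it stands.
- The arm moves only by the tool carry_out, never from a script. Its argument "motion" is a list of rows, each a list of 7 numbers: the closure in counts, from 0 (fully open) to 255 (shut), then the shift along the world's x, y, z in m, then the turn, a rotation vector about the world's x, y, z in degrees. In form: [[claw, dx, dy, dz, wx, wy, wz], ...]. A call has 1 to 5 rows; each row shifts and turns the commanded pose from where the row before left it; what a row does not reach is not made up. A row lasts 1/10 s, in which the tool goes at most 50 mm and 8.59 degrees, less where a joint would pass 70% of its speed; a pose out of reach is approached as far as the arm can. A call with a gripper value outside its range is refused whole. The fingers move at their own pace and stop on an object; "grip_force" is the grip in N (left out, the last holds). Time passes only in rows, so rows that do not move let the fingers close. It gives the time, the measured TCP pose, the force and the opening at its end, in the units of the state.
- get_state(): the state, without advancing time (a new reading comes with each control period).
- grab_frame(name): name is "side" or "top"; returns a dict with "frame" (400x640x3 uint8, red, green, blue), "depth" (400x640 float32, m along the optical axis (not along the pixel's ray), 0 where there is no reading), "fov_y" (degrees; the focal length in pixels is half the picture's height over the tangent of half this angle, whatever the lens; pixels are square), "cx", "cy" (the principal point, pixels), "R" (3x3) and "t" (3): a world point X has camera coordinates R X + t. Camera axes: x right, y down, z forward; pixel columns grow to the right and rows downward; lengths in m; the calibration is good to about 2 mm. A picture is of the moment at which its call begins.
- close_job(): hands the job in, once; it reports no verdict.
The state is a dict: "time": time; "joint_positions": joint angles; "qd": joint speeds; "joint_torque": joint torques, N m; "eef_pos": TCP position; "ee_rot": TCP orientation; "ft_force": force on the tool from outside, world axes, zero at the start; "moment": the same for the moment, N m; "width": finger opening in m.
Only numpy, scipy, OpenCV 4.12 (cv2) and the standard library are available. Lean on these libraries where they do the work, as an engineer would, in place of code of your own. Each camera call takes 0.05 s, during which the arm holds its last target. There are 200 camera calls.

## Task

Log the weld-sample slide that stands in the rack's red-clipped slot: find its frosted end by the corner notch, grip the slide on its clear part, never on the frosted end, and draw it up out of the slot without dragging the rack or shifting the other slide. Then present it to the slanted code reader, label side up and squarely facing the window, with the label's centre about 110 mm straight out from the window, clear of the rack and the reader. Finish while still holding the slide steady there; do not bump the reader or push anything else about on the bench.

Things in the scene. Friction and masses are not known exactly. Their poses are not given: they have to be found in the camera images.
- rack: loose slide rack, 0.9 kg: grey base 146 x 78 x 10 mm, two white slotted rails (12 wide, 27 either side of the middle, tops 44 high). Origin under its middle; x across the four slots (x = -45, -15, 15, 45; 10.5 wide), y along the slots. Slot floor 18 high, slide tops 68 high; a slide is free once raised 26. Slides stand in the two outer slots, 90 apart; the inner two are empty
- rack_next (a point): the red-clipped slot (rails red on both sides of it), at x = 45 mm of the rack: its middle, on the slot floor, 18 mm above the bench. The slide standing here is the one to present; it may be slide_a or slide_b
- slide_a_mid (a point): acrylic slide 130 x 8 x 50 mm, 70 g, on edge in a slot, nickel strip inside. One end frosted white, upper corner notched 11 x 11; code label on one face there. Point: its centre. x to the frosted end (x 21 to 65), y out of the label face, z up to the notched edge: facing the label, notch up, notch is at your left. Clear end (x -65 to -35) overhangs the rack. In the rack its label faces rack -x, frosted end at rack +y
- slide_b_mid (a point): acrylic slide 130 x 8 x 50 mm, 70 g, on edge in a slot, copper strip inside. One end frosted white, upper corner notched 11 x 11; code label on one face there. Point: its centre. x to the frosted end (x 21 to 65), y out of the label face, z up to the notched edge: facing the label, notch up, notch is at your left. Clear end (x -65 to -35) overhangs the rack. In the rack its label faces rack +x, frosted end at rack -y
- slide_a_frost: frosted end of slide_a: origin at the centre of its code label (white sticker 34 x 28 mm, black dot code), on the label face: 43 mm from the slide's centre to the frosted end, 4 out of the face, 3 below mid-height. Axes as the slide's: y straight out of the label
- slide_b_frost: frosted end of slide_b: origin at the centre of its code label (white sticker 34 x 28 mm, black dot code), on the label face: 43 mm from the slide's centre to the frosted end, 4 out of the face, 3 below mid-height. Axes as the slide's: y straight out of the label
- reader: fixed code reader on a stand: base plate 150 x 110 x 12 mm, from 45 nearer the robot than this origin to 105 beyond it; a post 16 dia, 352 high stands 65 beyond the origin; the slanted head hangs before it. Origin on the bench; x level, away from the robot to the post; z up
- read_point (a point): reading point in the air, 110 mm straight out from the middle of the reader window, 184 above the bench; the label centre belongs here. z points from here up to the window, 45 degrees from vertical (the way the label must look); y level, across the reader; x down and away. Window: black lower face of the grey head, a box 58 x 48 x 70 that runs on from it along z
- pack_1: bystander: blue battery pack with a white oval, 55 x 78 x 95 high; origin under its middle
- pack_2: bystander: another blue battery pack, 55 x 78 x 95 high; origin under its middle
- meter: bystander: orange and black multimeter lying flat, 150 x 74 x 42 high; origin under its middle, x along its length
- spool: bystander: spool of nickel strip lying flat, 72 dia x 23 high; origin under its middle
- driver: bystander: screwdriver lying flat, 170 long, 26 high, along its x (tip at +x); origin under its middle
There are look-alikes about, which are no part of the job. Leave any brown look-alike of the part that bears slide_a_mid alone.

How it is judged:
By the outcome, as a careful person would: the job done as asked, in the order asked, and still so for the second after the job is handed in, while the arm keeps its last pose, push and grip.
It also fails if it takes over 45 s, if anything falls off the work surface, if the arm or the gripper's body presses on something with over 40 N, if the wrist force passes 120 N, or if a joint passes its speed limit or range.

## Working session

There is one attempt and no reset: what is moved stays moved. The work goes in short steps, Python scripts to look and compute and a tool call to move; the robot and the scene stay as the last step left them, time stands still between calls to the robot, and variables do not carry over. Pictures are saved under pics/ and viewed, about 8 in all and at most 12, crops included, and the job is handed in when it is done.

Besides the shell and the picture viewer there is one more tool, called after ">>>" as name(argument=value, ...), one argument or row to a line, values as JSON. carry_out: Moves the arm, as the interface text tells. Its arguments: {"type":"object","properties":{"motion":{"type":"array","items":{"type":"array","items":{"type":"number"}}},"grip_force":{"type":"number"}},"required":["motion"]}

```bash
mkdir -p pics; cat > h.py <<'E'
from cell import *
import numpy as np, cv2
def K(f):
    F=200/np.tan(np.radians(f["fov_y"])/2); return F
def ray(f,u,v):
    d=np.array([(u-f["cx"])/K(f),(v-f["cy"])/K(f),1.]); R=np.array(f["R"]); return -R.T@np.array(f["t"]), R.T@d
def onz(f,u,v,z):
    o,d=ray(f,u,v); return o+d*(z-o[2])/d[2]
def dep(f):
    v,u=np.mgrid[:400,:640]; Z=f["depth"]; P=np.stack([(u-f["cx"])/K(f)*Z,(v-f["cy"])/K(f)*Z,Z],-1)
    return (P-np.array(f["t"]))@np.array(f["R"])
def proj(f,X):
    c=np.array(f["R"])@np.asarray(X)+np.array(f["t"]); return f["cx"]+K(f)*c[0]/c[2], f["cy"]+K(f)*c[1]/c[2]
E
python3 - <<'E'
from h import *
import pickle
for n in("top","side"):
    f=grab_frame(n); pickle.dump(f,open(n+".pkl","wb")); cv2.imwrite(f"pics/{n}0.png",cv2.resize(f["frame"][:,:,::-1],(800,500)))
    o,d=ray(f,320,200); print(n,o,d,K(f))
s=get_state(); print({k:np.round(v,3) for k,v in s.items()})
E
```

```text
top [ 0.34876059 -0.04574595  1.18637896] [ 0.17798261  0.00986201 -0.98412656] 476.1561707607747
side [0.09305287 0.95350797 0.97304229] [ 0.32654297 -0.72311155 -0.60879913] 519.6682866451753
{'time': np.float64(0.1), 'joint_positions': array([-1.435,  0.291, -0.154,  1.127,  0.   ,  1.431]), 'qd': array([ 0.002, -0.   ,  0.002, -0.002,  0.002, -0.   ]), 'joint_torque': array([ 1.0000e-03, -5.3798e+01,  3.3192e+01,  9.0000e-03, -0.0000e+00,
       -0.0000e+00]), 'eef_pos': array([ 0.142, -0.505,  0.231]), 'ee_rot': array([-2.504e+00,  1.896e+00,  1.000e-03]), 'ft_force': array([-0.115,  0.084, -0.432]), 'moment': array([ 0.021,  0.082, -0.016]), 'width': np.float64(0.085)}
```

View pics/top0.png

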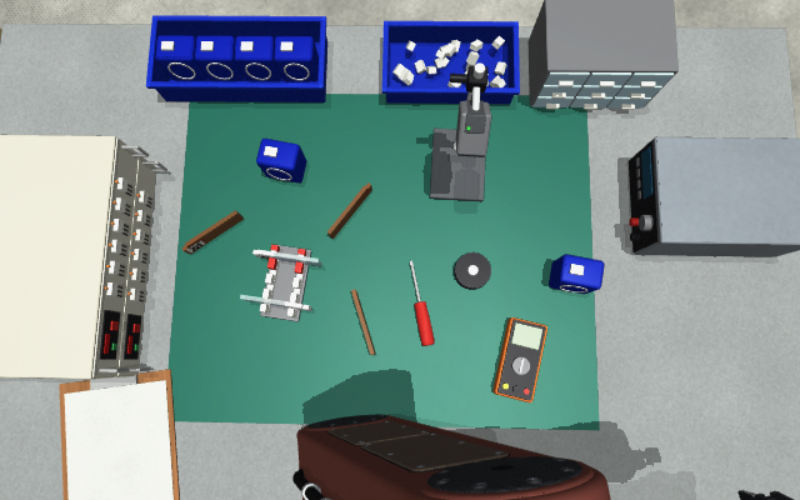

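View pics/side0.png

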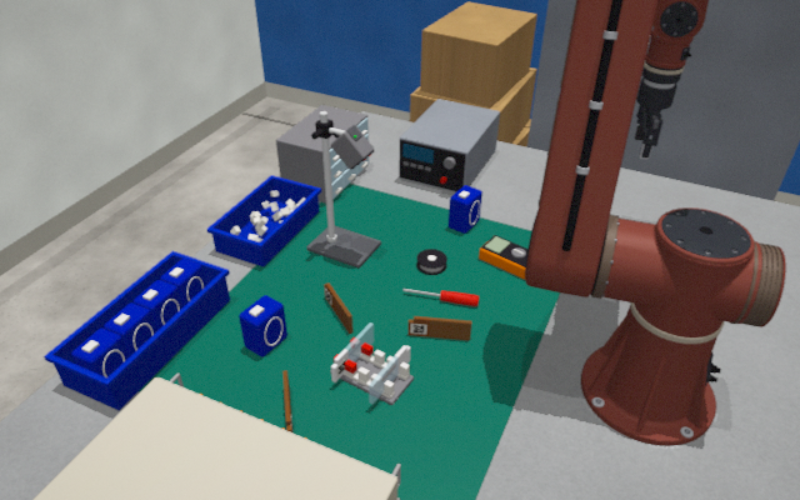

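The top view shows the rack at about (285,283) of 800x500, with the red clips at the far slot (y≈258) and the reader at (465,150). The side view shows the rack at (372,367). I'll crop both closer.

```bash
python3 - <<'E'
from h import *
import pickle
T=pickle.load(open("top.pkl","rb"));S=pickle.load(open("side.pkl","rb"))
a=cv2.resize(T["frame"][185:265,185:265,::-1],(600,600),interpolation=cv2.INTER_CUBIC)
b=cv2.resize(S["frame"][250:330,255:335,::-1],(600,600),interpolation=cv2.INTER_CUBIC)
cv2.imwrite("pics/c1.png",cv2.resize(np.hstack([a,b]),(800,400)))
P=dep(T); hsv=cv2.cvtColor(T["frame"],cv2.COLOR_RGB2HSV)
red=((hsv[...,0]<8)|(hsv[...,0]>172))&(hsv[...,1]>150)&(hsv[...,2]>80)
n,l,st,c=cv2.connectedComponentsWithStats(red.astype(np.uint8))
for i in range(1,n):
    if st[i,4]>8 and c[i,1]<290: print("red",st[i],c[i].round(1),onz(T,*c[i],.044).round(4),np.median(P[l==i],0).round(4))
# reader head / post
m=(P[...,0]>.45)&(P[...,0]<.85)&(P[...,1]<-.05)&(P[...,1]>-.4)&(P[...,2]>.1)
v,u=np.nonzero(m); 
for z0 in(.1,.15,.2,.25,.3,.35): 
    q=m&(P[...,2]>z0)&(P[...,2]<z0+.05); 
    if q.sum(): print(z0,q.sum(),P[q].min(0).round(3),P[q].max(0).round(3))
E
```

```text
red [504 174   7   7  45] [507. 177.] [ 0.6186 -0.4891  0.044 ] [ 0.6181 -0.4885  0.0463]
red [217 196   6   5  25] [219.6 197.8] [0.5575 0.2119 0.044 ] [0.5566 0.2109 0.0464]
red [238 199   7   5  24] [241.  200.8] [0.5506 0.1588 0.044 ] [0.5499 0.1583 0.0461]
red [214 206   7  10  55] [217.1 210.3] [0.5264 0.2163 0.044 ] [0.526  0.2156 0.0452]
red [236 209   7  10  56] [238.9 213.7] [0.5187 0.1627 0.044 ] [0.5186 0.1622 0.0457]
red [332 242  15  35 331] [338.9 258.8] [ 0.4135 -0.0816  0.044 ] [ 0.4142 -0.0823  0.0238]
red [ 88 257   7   7  39] [ 90.8 260.1] [0.4005 0.5157 0.044 ] [0.3966 0.4729 0.1336]
red [106 259   6   7  29] [108.6 262.3] [0.396 0.472 0.044] [0.3964 0.4732 0.044 ]
red [ 83 267   5  16  56] [ 85.  274.1] [0.3668 0.5267 0.044 ] [0.3654 0.4741 0.1488]
red [102 269   3  14  23] [102.9 276.8] [0.3612 0.4827 0.044 ] [0.3606 0.474  0.0637]
0.1 70 [ 0.499 -0.396  0.1  ] [ 0.524 -0.346  0.107]
0.25 350 [ 0.665 -0.172  0.253] [ 0.778 -0.123  0.3  ]
0.3 1249 [ 0.676 -0.173  0.3  ] [ 0.793 -0.11   0.35 ]
0.35 55 [ 0.771 -0.159  0.35 ] [ 0.787 -0.145  0.356]
```

View pics/c1.png

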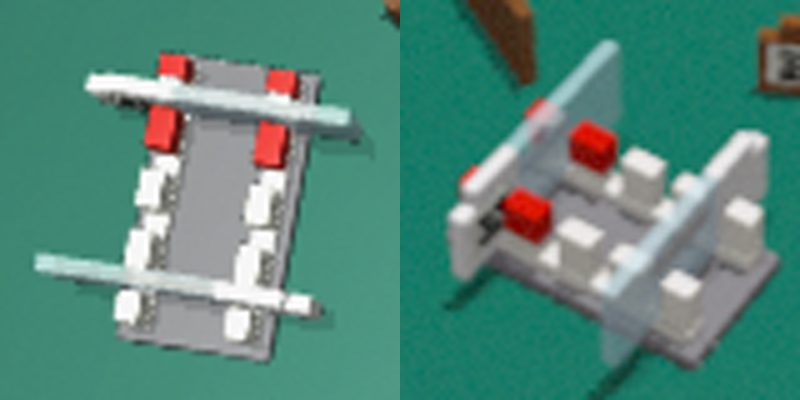

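The crops show the red-slot slide with its frosted end and label at the world +y end, and the label facing the robot, so it is slide_a. Next I'll measure the slide's top edge and the reader's base and head.

```bash
python3 - <<'E'
from h import *
import pickle
T=pickle.load(open("top.pkl","rb"));S=pickle.load(open("side.pkl","rb"))
fr=[(f,dep(f)) for f in(T,S)]
th=np.radians(-8.1); rx=np.array([np.cos(th),np.sin(th)]); ry=np.array([-rx[1],rx[0]])
for f,P in fr:
    m=(abs(P[...,0]-.54)<.05)&(abs(P[...,1]-.187)<.1)&(P[...,2]>.052)&(P[...,2]<.08)
    Q=P[m]; a=Q[:,:2]@rx; b=Q[:,:2]@ry
    l=cv2.fitLine(Q[:,:2].astype(np.float32),cv2.DIST_HUBER,0,.001,.001).ravel()
    print("slide",len(Q),Q[:,2].max().round(4),"line dir deg",np.degrees(np.arctan2(l[1],l[0])).round(2),"pt",l[2:].round(4),"ry range",np.percentile(b,[1,99]).round(4),"rx range",np.percentile(a,[2,50,98]).round(4))
    # reader
    w=(P[...,0]>.5)&(P[...,0]<.9)&(P[...,1]<-.02)&(P[...,1]>-.3)
    m=w&(P[...,2]>.007)&(P[...,2]<.018)&(f["frame"].astype(int).max(-1)-f["frame"].min(-1)<25)
    n,lab,st,c=cv2.connectedComponentsWithStats(m.astype(np.uint8)); i=1+st[1:,4].argmax(); Q=P[lab==i]
    print("base",len(Q),cv2.minAreaRect((Q[:,:2]*1000).astype(np.float32)))
    # head: greedy planes
    m=w&(P[...,2]>.2)&(P[...,2]<.345)&(P[...,0]>.6)
    dx=cv2.Sobel(P,cv2.CV_64F,1,0); dy=cv2.Sobel(P,cv2.CV_64F,0,1); N=np.cross(dy,dx); N/=np.linalg.norm(N,axis=-1,keepdims=True)+1e-12
    for nn in([.7,0,.7],[-.7,0,.7],[0,1,0],[0,-1,0],[-.7,0,-.7]):
        k=m&(N@np.array(nn)>.93); Q=P[k]
        if len(Q)<25: print(nn,len(Q)); continue
        c=np.median(Q,0); Q=Q[np.linalg.norm(Q-c,axis=1)<.06]; c=Q.mean(0); _,s,V=np.linalg.svd(Q-c); v=V[2]*np.sign(V[2]@nn)
        print("face",nn,len(Q),"c",c.round(4),"n",v.round(3),"rms",(s[2]/len(Q)**.5).round(4),"min",Q.min(0).round(3),"max",Q.max(0).round(3))
    m=w&(P[...,2]>.345); print("post top",P[m].mean(0).round(4), m.sum())
cv2.imwrite("pics/r.png",np.hstack([cv2.resize(T["frame"][40:170,330:430,::-1],(400,520),interpolation=2),cv2.resize(S["frame"][80:220,235:315,::-1],(297,520),interpolation=2)]))
E
```

```text
slide 229 0.0729 line dir deg 82.76 pt [0.5378 0.1946] ry range [0.1954 0.3234] rx range [0.5015 0.5052 0.5102]
base 1837 ((742.1486206054688, -149.834716796875), (109.73236083984375, 149.7646484375), 87.30829620361328)
face [0.7, 0, 0.7] 156 c [ 0.7323 -0.1476  0.3188] n [ 0.432 -0.288  0.855] rms 0.0075 min [ 0.712 -0.17   0.294] max [ 0.785 -0.12   0.337]
face [-0.7, 0, 0.7] 238 c [ 0.6875 -0.1466  0.3078] n [-0.729  0.056  0.682] rms 0.0022 min [ 0.667 -0.168  0.286] max [ 0.729 -0.126  0.335]
face [0, 1, 0] 109 c [ 0.7225 -0.1294  0.3051] n [0.057 0.976 0.208] rms 0.0084 min [ 0.669 -0.165  0.266] max [ 0.78  -0.11   0.333]
face [0, -1, 0] 59 c [ 0.7329 -0.1635  0.3204] n [-0.213 -0.034  0.977] rms 0.0077 min [ 0.676 -0.172  0.296] max [ 0.789 -0.128  0.335]
[-0.7, 0, -0.7] 10
post top [ 0.7778 -0.1516  0.3514] 72
slide 298 0.0757 line dir deg 82.24 pt [0.5358 0.1905] ry range [0.1947 0.3238] rx range [0.5006 0.5036 0.5109]
base 1005 ((743.317138671875, -150.13516235351562), (114.13211059570312, 153.32769775390625), 87.36328887939453)
face [0.7, 0, 0.7] 33 c [ 0.7364 -0.1364  0.3227] n [-0.09   0.705  0.703] rms 0.0084 min [ 0.705 -0.159  0.301] max [ 0.789 -0.115  0.336]
face [-0.7, 0, 0.7] 84 c [ 0.6885 -0.1474  0.3094] n [-0.717  0.078  0.693] rms 0.0037 min [ 0.665 -0.164  0.285] max [ 0.738 -0.13   0.333]
face [0, 1, 0] 168 c [ 0.7136 -0.1285  0.2919] n [0.139 0.99  0.021] rms 0.0039 min [ 0.672 -0.149  0.257] max [ 0.773 -0.12   0.329]
[0, -1, 0] 0
face [-0.7, 0, -0.7] 29 c [ 0.6794 -0.1382  0.2742] n [ 0.212 -0.889 -0.406] rms 0.009 min [ 0.665 -0.161  0.25 ] max [ 0.735 -0.123  0.314]
post top [ 0.7769 -0.1512  0.3506] 28
```

View pics/r.png

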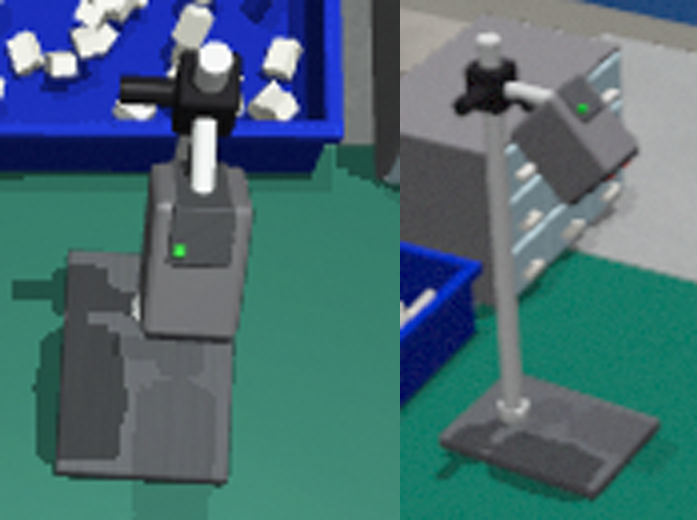

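The base gives reader yaw ≈ -2.7° and origin ≈ (0.7125, -0.1486), and the post agrees. Next: the extents of the head along its own axes.

```bash
python3 - <<'E'
from h import *
import pickle
T=pickle.load(open("top.pkl","rb"));S=pickle.load(open("side.pkl","rb"))
yaw=np.radians(-2.7); s=.5**.5
X=np.array([np.cos(yaw),np.sin(yaw),0]);Y=np.array([-X[1],X[0],0]);O=np.array([.7125,-.1486,0])
for f in(T,S):
    P=dep(f); Q=P-O; x=Q@X;y=Q@Y;z=Q[...,2]; p=(z-x)*s;q=(z+x)*s
    m=(abs(y)<.04)&(z>.2)&(x>-.1)&(x<.048)&(z<.35)
    print(m.sum(),"y",np.percentile(y[m],[1,5,50,95,99]).round(4),"p",np.percentile(p[m],[1,3,50,97,99]).round(4),"q",np.percentile(q[m],[1,3,50,97,99]).round(4))
    m2=m&(abs(y-.024)<.006); m3=m&(abs(y)<.018)
    for k in(m2,m3): 
      if k.sum()>5: print(k.sum(),"p",np.percentile(p[k],[2,10,50,90,98]).round(4),"q",np.percentile(q[k],[2,10,50,90,98]).round(4))
E
```

```text
1197 y [-0.0231 -0.0205  0.0016  0.0234  0.024 ] p [0.1823 0.1889 0.2338 0.2395 0.2406] q [0.1656 0.1698 0.216  0.2516 0.2577]
186 p [0.1854 0.1946 0.2306 0.2352 0.2365] q [0.1705 0.1792 0.2093 0.2356 0.2371]
895 p [0.1865 0.2005 0.2344 0.2384 0.2401] q [0.1677 0.1774 0.2179 0.24   0.2564]
763 y [-0.023  -0.0155  0.0175  0.0241  0.0254] p [0.1798 0.1828 0.224  0.2396 0.241 ] q [0.1657 0.1672 0.2042 0.2486 0.2558]
363 p [0.1812 0.1867 0.2098 0.2315 0.2356] q [0.1685 0.174  0.2021 0.2294 0.2346]
373 p [0.1825 0.1972 0.2342 0.2388 0.241 ] q [0.1658 0.1716 0.2068 0.2433 0.2559]
```

>>> carry_out(
  motion=[
    [100,0.03,0.03,0,0,0,0],
    [100,0.03,0.04,0,0,0,8],
    [100,0.03,0.04,0,0,0,8],
    [100,0.03,0.04,0,0,0,8],
    [100,0.03,0.04,0,0,0,8],
  ],
  grip_force=40,
)

```text
time: 0.6
eef_pos: [0.2931, -0.3135, 0.2312]
ee_rot: [-2.933, 1.125, 0.0]
ft_force: [0.8, 0.0, -0.8]
width: 0.0518
```

The head fits the 58 x 48 box. The read point is ≈ (0.6046, -0.1435, 0.184), normal (s,0,s) in the reader frame. The grip target is ≈ (0.5356, 0.1806), with tool-x yaw -7.7°.

>>> carry_out(
  motion=[
    [100,0.02,0.041,0,0,0,7],
    [100,0.02,0.041,0,0,0,7],
    [100,0.02,0.041,0,0,0,7],
    [100,0.02,0.041,0,0,0,7],
    [100,0.02,0.041,0,0,0,6.6],
  ],
)

```text
time: 1.1
eef_pos: [0.3928, -0.1085, 0.2313]
ee_rot: [3.135, -0.202, 0.0]
ft_force: [0.7, 0.2, -0.1]
width: 0.0519
```

>>> carry_out(
  motion=[
    [100,0.02,0.041,0,0,0,0],
    [100,0.02,0.041,0,0,0,0],
    [100,0.02,0.041,0,0,0,0],
    [100,0.02,0.041,-0.02,0,0,0],
    [100,0.02,0.041,-0.02,0,0,0],
  ],
)

```text
time: 1.6
eef_pos: [0.4933, 0.0967, 0.191]
ee_rot: [-3.135, 0.209, -0.002]
ft_force: [0.1, -0.8, 0.5]
width: 0.052
```

>>> carry_out(
  motion=[
    [100,0.02,0.041,-0.02,0,0,0],
    [100,0.02,0.04,-0.02,0,0,0],
    [100,0,0,-0.02,0,0,0],
    [100,0,0,0,0,0,0],
  ],
)

```text
time: 2.0
eef_pos: [0.5303, 0.1763, 0.1282]
ee_rot: [3.133, -0.207, -0.009]
ft_force: [-0.4, -0.3, -0.6]
width: 0.0514
```

```bash
python3 - <<'E'
from h import *
from scipy.spatial.transform import Rotation as R
s=get_state(); print(s["eef_pos"],R.from_rotvec(s["ee_rot"]).as_matrix().round(4).T,s["joint_positions"].round(3))
E
```

```text
[0.53029797 0.17632146 0.12822478] [[ 0.9913 -0.1313 -0.0054]
 [-0.1312 -0.9913  0.0019]
 [-0.0056 -0.0012 -1.    ]] [ 0.19   0.435 -0.223  0.918 -0.     1.893]
```

>>> carry_out(
  motion=[
    [100,0.005,0.004,-0.01,0,0,0],
    [100,0,0,-0.02,0,0,0],
    [100,0,0,-0.01,0,0,0],
    [100,0,0,0,0,0,0],
  ],
)

```text
time: 2.4
eef_pos: [0.5368, 0.179, 0.0906]
ee_rot: [3.134, -0.211, -0.003]
ft_force: [0.4, -0.7, 0.0]
width: 0.0515
```

```bash
python3 - <<'E'
from h import *
s=get_state(); print(s["eef_pos"].round(4),s["width"])
T=grab_frame("top");S=grab_frame("side")
a=cv2.resize(T["frame"][175:255,190:270,::-1],(400,400),interpolation=2)
b=cv2.resize(S["frame"][225:325,255:355,::-1],(400,400),interpolation=2)
cv2.imwrite("pics/g1.png",np.hstack([a,b]))
for n,f,x0,y0,k in(("T",T,190,175,5),("S",S,255,225,4)):
    for p in ([.5363,.1856,.068],[.5356,.1806,.068],s["eef_pos"]): u,v=proj(f,p); print(n,p,round((u-x0)*k+(400 if n=="S" else 0)),round((v-y0)*k))
E
```

```text
[0.5368 0.179  0.0906] 0.05150946751170179
T [0.5363, 0.1856, 0.068] 189 149
T [0.5356, 0.1806, 0.068] 200 151
T [0.53680532 0.17896148 0.09060827] 194 140
S [0.5363, 0.1856, 0.068] 510 198
S [0.5356, 0.1806, 0.068] 515 193
S [0.53680532 0.17896148 0.09060827] 513 164
```

View pics/g1.png

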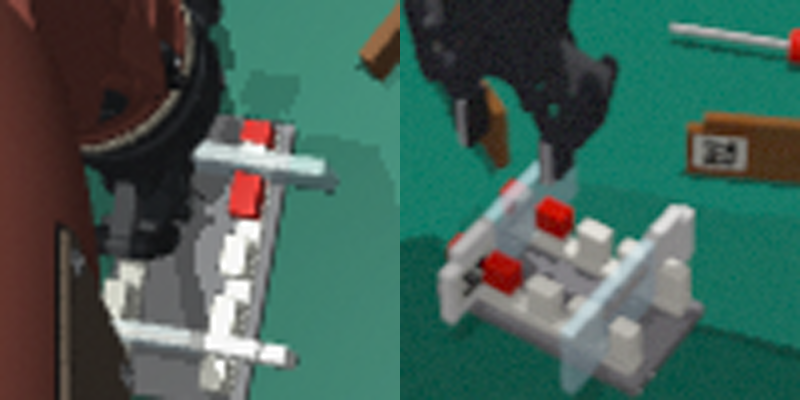

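The side crop shows the fingers straddling the slide (tips ≈ (465,145) and (548,180), slide top between them). Descending.

>>> carry_out(
  motion=[
    [100,0,0.001,-0.02,0,0,0],
    [100,0,0,-0.02,0,0,0],
    [100,0,0,-0.01,0,0,0],
    [100,0,0,0,0,0,0],
  ],
)

```text
time: 2.9
eef_pos: [0.537, 0.1804, 0.0409]
ee_rot: [3.134, -0.21, -0.002]
ft_force: [-0.1, -0.6, 0.0]
width: 0.0521
```

```bash
python3 - <<'E'
from h import *
E=[]
for i in range(8):
    S=grab_frame("side"); s=get_state(); E.append(np.r_[s["eef_pos"],s["ft_force"]])
print(np.mean(E,0).round(4),np.std(E,0).round(4),s["time"])
T=grab_frame("top")
b=cv2.resize(S["frame"][235:325,255:345,::-1],(600,600),interpolation=2)
cv2.imwrite("pics/g2.png",b)
for p in ([.5363,.1856,.068],[.5356,.1806,.068],np.mean(E,0)[:3]): u,v=proj(S,p); print(p,round((u-255)/.15),round((v-235)/.15))
E
```

```text
[ 0.538   0.1808  0.0421 -0.0889  0.1259 -0.0196] [2.000e-04 1.000e-04 2.000e-04 3.978e-01 3.400e-01 3.761e-01] 3.3
[0.5363, 0.1856, 0.068] 183 263
[0.5356, 0.1806, 0.068] 191 255
[0.53803227 0.18077504 0.04213282] 187 303
```

View pics/g2.png

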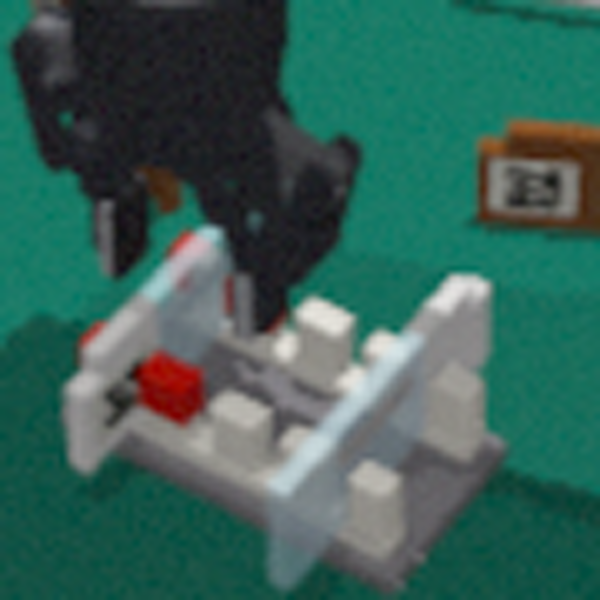

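The side view shows the fingers straddling the slide at (112,240) and (235,300), with their midpoint ~2–3 mm to the +x side. I'll correct by -2.5 mm, go slightly lower, then close gently in steps while watching the side force.

>>> carry_out(
  motion=[
    [100,-0.0025,0,-0.002,0,0,0],
    [100,0,0,-0.003,0,0,0],
    [180,0,0,0,0,0,0],
    [190,0,0,0,0,0,0],
    [200,0,0,0,0,0,0],
  ],
  grip_force=20,
)

```text
time: 3.85
eef_pos: [0.535, 0.1807, 0.0363]
ee_rot: [3.135, -0.21, -0.0]
ft_force: [0.6, 0.0, -0.5]
width: 0.0185
```

```bash
python3 - <<'E'
from h import *
E=[]
for i in range(4):
    S=grab_frame("side"); s=get_state(); E.append(np.r_[s["eef_pos"],s["ft_force"],s["width"]])
print(np.mean(E,0).round(4),s["time"])
b=cv2.resize(S["frame"][245:305,255:315,::-1],(600,600),interpolation=2)
cv2.imwrite("pics/g3.png",b)
E
```

```text
[ 0.535   0.1807  0.0364 -0.0249 -0.1535  0.4199  0.0184] 4.05
```

View pics/g3.png

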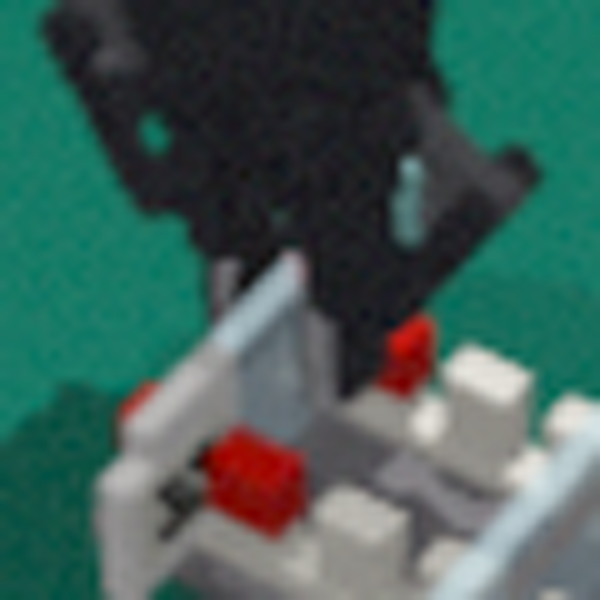

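The slide now sits between the pads with an 18 mm opening. Closing on in small steps.

>>> carry_out(
  motion=[
    [210,0,0,0,0,0,0],
    [212,0,0,0,0,0,0],
  ],
)

```text
time: 4.25
eef_pos: [0.535, 0.1807, 0.0363]
ee_rot: [-3.135, 0.21, -0.0]
ft_force: [-0.6, -0.5, -0.4]
width: 0.0143
```

>>> carry_out(
  motion=[
    [217,0,0,0,0,0,0],
    [217,0,0,0,0,0,0],
  ],
)

```text
time: 4.45
eef_pos: [0.535, 0.1807, 0.0363]
ee_rot: [3.135, -0.21, 0.0]
ft_force: [-0.0, -0.4, -0.7]
width: 0.0125
```

>>> carry_out(
  motion=[
    [222,0,0,0,0,0,0],
    [222,0,0,0,0,0,0],
  ],
)

```text
time: 4.65
eef_pos: [0.5351, 0.1807, 0.0364]
ee_rot: [-3.135, 0.21, -0.0]
ft_force: [2.0, -1.0, -0.2]
width: 0.0112
```

A +2 N side force means the +x finger touched first, so I'll shift +1.2 mm and carry on.

>>> carry_out(
  motion=[
    [222,0.0012,-0.0002,0,0,0,0],
    [222,0,0,0,0,0,0],
  ],
)

```text
time: 4.85
eef_pos: [0.5363, 0.1805, 0.0363]
ee_rot: [-3.135, 0.21, 0.0]
ft_force: [0.2, 0.2, 0.0]
width: 0.0113
```

>>> carry_out(
  motion=[
    [226,0,0,0,0,0,0],
    [226,0,0,0,0,0,0],
  ],
)

```text
time: 5.05
eef_pos: [0.5361, 0.1805, 0.0363]
ee_rot: [3.135, -0.21, -0.0]
ft_force: [0.1, -0.1, 0.1]
width: 0.0096
```

>>> carry_out(
  motion=[
    [229,0,0,0,0,0,0],
    [232,0,0,0,0,0,0],
  ],
)

```text
time: 5.25
eef_pos: [0.5363, 0.1805, 0.0363]
ee_rot: [-3.135, 0.21, -0.0]
ft_force: [0.9, -0.3, -0.7]
width: 0.0079
```

>>> carry_out(
  motion=[
    [255,0,0,0,0,0,0],
    [255,0,0,0,0,0,0],
    [255,0,0,0,0,0,0],
  ],
  grip_force=40,
)

```text
time: 5.55
eef_pos: [0.5364, 0.1805, 0.0364]
ee_rot: [-3.135, 0.21, -0.001]
ft_force: [1.3, -0.2, 0.3]
width: 0.0072
```

Gripped with almost no side load. Lifting straight up.

>>> carry_out(
  motion=[
    [255,0.0003,0,0.002,0,0,0],
    [255,0,0,0.006,0,0,0],
    [255,0,0,0.008,0,0,0],
    [255,0,0,0.01,0,0,0],
    [255,0,0,0.01,0,0,0],
  ],
  grip_force=50,
)

```text
time: 6.05
eef_pos: [0.5362, 0.1806, 0.0734]
ee_rot: [-3.134, 0.21, 0.001]
ft_force: [0.3, 0.2, -0.7]
width: 0.0073
```

>>> carry_out(
  motion=[
    [255,0,0,0.02,0,0,0],
    [255,0,0,0.03,0,0,0],
    [255,0,0,0.03,0,0,0],
    [255,0,0,0.03,0,0,0],
    [255,0,0,0.02,0,0,0],
  ],
)

```text
time: 6.55
eef_pos: [0.5367, 0.1807, 0.2054]
ee_rot: [-3.134, 0.209, -0.003]
ft_force: [0.2, -0.1, -1.1]
width: 0.0074
```

```bash
python3 - <<'E'
from h import *
S=grab_frame("side"); T=grab_frame("top"); s=get_state(); print(s["time"],s["eef_pos"].round(4),s["ft_force"].round(2),s["width"],s["joint_positions"].round(3))
b=cv2.resize(S["frame"][190:330,240:380,::-1],(500,500),interpolation=2)
cv2.imwrite("pics/l1.png",b)
E
```

```text
6.65 [0.5378 0.1809 0.206 ] [ 0.72 -0.33 -0.38] 0.007214368886724435 [ 0.196  0.381 -0.09   1.095  0.     1.9  ]
```

View pics/l1.png

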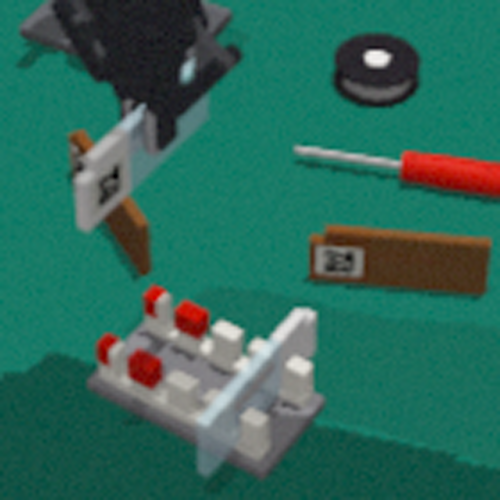

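The picture shows slide_a held clear, and the rack and the other slide left in place. Next I turn it about 185° in the air at x≈0.50, tilt it, then advance to TCP ≈ (0.6066, -0.0956, 0.1787).

>>> carry_out(
  motion=[
    [255,-0.002,-0.01,0.004,0,0,4],
    [255,-0.002,-0.012,0.004,0,0,8],
    [255,-0.002,-0.012,0.004,0,0,8],
    [255,-0.002,-0.012,0.004,0,0,8],
    [255,-0.002,-0.012,0.004,0,0,8],
  ],
  grip_force=60,
)

```text
time: 7.15
eef_pos: [0.5256, 0.122, 0.2218]
ee_rot: [-3.043, -0.778, 0.002]
ft_force: [0.2, 0.1, -0.6]
width: 0.0068
```

>>> carry_out(
  motion=[
    [255,-0.002,-0.012,0,0,0,8],
    [255,-0.002,-0.012,0,0,0,8],
    [255,-0.002,-0.012,0,0,0,8],
    [255,-0.002,-0.012,0,0,0,8],
    [255,-0.002,-0.012,0,0,0,8],
  ],
)

```text
time: 7.65
eef_pos: [0.5156, 0.0621, 0.2217]
ee_rot: [-2.593, -1.772, 0.002]
ft_force: [-0.1, -0.5, -0.7]
width: 0.0074
```

>>> carry_out(
  motion=[
    [255,-0.002,-0.012,0,0,0,8],
    [255,-0.002,-0.012,0,0,0,8],
    [255,-0.002,-0.012,0,0,0,8],
    [255,-0.002,-0.012,0,0,0,8],
    [255,-0.002,-0.012,0,0,0,8],
  ],
)

```text
time: 8.15
eef_pos: [0.5056, 0.0022, 0.2217]
ee_rot: [-1.831, -2.551, 0.001]
ft_force: [0.4, 0.4, -1.2]
width: 0.0075
```

>>> carry_out(
  motion=[
    [255,-0.002,-0.012,0,0,0,8],
    [255,-0.002,-0.012,0,0,0,8],
    [255,-0.002,-0.012,0,0,0,8],
    [255,-0.002,-0.012,0,0,0,8],
    [255,-0.002,-0.012,0,0,0,8],
  ],
)

```text
time: 8.65
eef_pos: [0.4956, -0.0577, 0.2218]
ee_rot: [-0.848, -3.024, -0.0]
ft_force: [0.3, -0.2, -1.4]
width: 0.0071
```

```bash
cat > fin.py <<'E'
from h import *
from scipy.spatial.transform import Rotation as R
yaw=np.radians(-2.7); X=np.array([np.cos(yaw),np.sin(yaw),0]);Y=np.array([-X[1],X[0],0]);Z=np.array([0,0,1.]);s2=.5**.5
RF=np.stack([-s2*(X+Z),Y,s2*(X-Z)],1)
s=get_state(); R0=R.from_rotvec(s["ee_rot"])
print(s["time"],s["eef_pos"].round(4),s["width"],s["ft_force"].round(1),s["joint_positions"].round(3))
print(R0.as_matrix().T.round(3))
print("to final: d",np.round(np.array([.6066,-.0956,.1787])-s["eef_pos"],4),"rot deg",np.degrees((R.from_matrix(RF)*R0.inv()).as_rotvec()).round(2))
Rd=np.stack([-X,Y,-Z],1); print("to yawed-down deg",np.degrees((R.from_matrix(Rd)*R0.inv()).as_rotvec()).round(2))
E
python3 fin.py
```

```text
8.65 [ 0.4956 -0.0577  0.2218] 0.007133592696807043 [ 0.3 -0.2 -1.4] [-0.263  0.248 -0.237  1.087  0.    -1.287]
[[-0.854  0.52   0.001]
 [ 0.52   0.854 -0.   ]
 [-0.001  0.001 -1.   ]]
to final: d [ 0.111  -0.0379 -0.0431] rot deg [-13.31 -43.54  27.12]
to yawed-down deg [-1.000e-02 -8.000e-02  2.862e+01]
```

>>> carry_out(
  motion=[
    [255,0,-0.009,0,0,0,7.2],
    [255,0,-0.009,0,0,0,7.2],
    [255,0,-0.01,0,0,0,7.2],
    [255,0,-0.01,0,0,0,7],
    [255,0,0,0,-0.35,-7.5,0],
  ],
)

```text
time: 9.15
eef_pos: [0.4982, -0.0968, 0.22]
ee_rot: [0.075, 3.013, -0.003]
ft_force: [0.4, -0.1, -1.3]
width: 0.0071
```

>>> carry_out(
  motion=[
    [255,0,0,0,-0.35,-7.5,0],
    [255,0,0,0,-0.35,-7.5,0],
    [255,0,0,0,-0.35,-7.5,0],
    [255,0,0,0,-0.35,-7.5,0],
    [255,0,0,0,-0.35,-7.5,0],
  ],
)

```text
time: 9.65
eef_pos: [0.4956, -0.0948, 0.2227]
ee_rot: [0.062, 2.35, -0.02]
ft_force: [0.8, -1.1, -1.2]
width: 0.0071
```

>>> carry_out(
  motion=[
    [255,0.02,0,-0.008,0,0,0],
    [255,0.02,0,-0.008,0,0,0],
    [255,0.02,0,-0.008,0,0,0],
    [255,0.02,0,-0.008,0,0,0],
    [255,0,0,0,0,0,0],
  ],
)

```text
time: 10.15
eef_pos: [0.5772, -0.0951, 0.1889]
ee_rot: [0.062, 2.357, -0.018]
ft_force: [-0.7, -0.5, -1.1]
width: 0.007
```

```bash
python3 fin.py
```

```text
10.15 [ 0.5772 -0.0951  0.1889] 0.007039356709377863 [-0.7 -0.5 -1.1] [-0.443  0.043 -0.991 -0.207  0.277 -1.852]
[[-0.707  0.04  -0.706]
 [ 0.051  0.999  0.005]
 [ 0.705 -0.032 -0.708]]
to final: d [ 0.0294 -0.0005 -0.0102] rot deg [-0.32 -0.1   0.2 ]
to yawed-down deg [ 1.9  44.85  0.31]
```

>>> carry_out(
  motion=[
    [255,0.015,0,-0.005,0,0,0],
    [255,0.014,0,-0.005,-0.3,0,0.2],
    [255,0,0,0,0,0,0],
    [255,0,0,0,0,0,0],
    [255,0,0,0,0,0,0],
  ],
)

```text
time: 10.65
eef_pos: [0.6045, -0.0953, 0.1801]
ee_rot: [0.057, 2.356, -0.024]
ft_force: [-0.6, -0.3, -1.0]
width: 0.0072
```

```bash
cat > look.py <<'E'
from fin import *
import sys
T=grab_frame("top");S=grab_frame("side")
RP=np.array([.6046,-.1435,.184]); n=s2*(X+Z)
ims=[]
for f in(T,S):
    u,v=map(int,proj(f,RP)); print(proj(f,RP)); ims.append(cv2.resize(f["frame"][v-50:v+50,u-50:u+50,::-1],(400,400),interpolation=2))
    P=dep(f); D=P-RP; a=D@n; b=D@(-Y); c=D@(s2*(Z-X))
    # frosted face: slide x about label -22..22, z -22..28 about label
    m=(abs(a)<.015)&(abs(b)<.018)&(abs(c)<.02)
    Q=P[m]; 
    if len(Q)>20:
        cc=Q.mean(0); _,sv,V=np.linalg.svd(Q-cc); w=V[2]*np.sign(V[2]@n)
        print(len(Q),"normal off deg",np.degrees(np.arccos(w@n)).round(1),"face offset along n mm",(1000*np.median(a[m])).round(1),"n in (X,Y,Z)",(w@X).round(3),(w@Y).round(3),w[2].round(3))
    m=(abs(a)<.02)&(abs(c)<.015)&(b>0)&(b<.04); print("end of slide b mm (expect 22):",np.percentile(b[m]*1000,[95,99]).round(1) if m.any() else None)
    m=(abs(a)<.02)&(abs(b)<.01)&(abs(c)<.05); print("c range mm (expect -22..28):",np.percentile(c[m]*1000,[1,99]).round(1) if m.any() else None)
cv2.imwrite("pics/"+sys.argv[1],np.hstack(ims))
E
python3 look.py f1.png
```

```text
10.65 [ 0.6045 -0.0953  0.1801] 0.007208829634985892 [-0.6 -0.3 -1. ] [-0.411  0.112 -0.951 -0.243  0.254 -1.833]
[[-0.707  0.034 -0.707]
 [ 0.048  0.999 -0.   ]
 [ 0.706 -0.034 -0.708]]
to final: d [ 0.0021 -0.0003 -0.0014] rot deg [ 0.   -0.05  0.05]
to yawed-down deg [ 2.14 44.9   0.05]
(np.float64(370.4290733368587), np.float64(166.71928792053936))
156 normal off deg 1.9 face offset along n mm 0.2 n in (X,Y,Z) 0.707 -0.033 0.707
end of slide b mm (expect 22): [20.6 21. ]
c range mm (expect -22..28): [-17.6  33.5]
(np.float64(315.2881375712739), np.float64(159.91914397484888))
end of slide b mm (expect 22): None
c range mm (expect -22..28): None
```

View pics/f1.png

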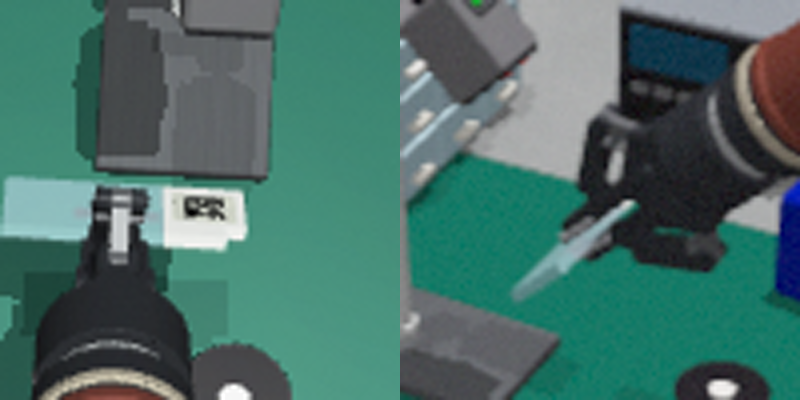

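The top crop shows the label facing up at (205,207), against the read point's projection at (202,203), so it is 2–4 mm short. The face is square within ~2° by depth. One small correction, then a settled check.

>>> carry_out(
  motion=[
    [255,0.0025,0.001,-0.002,0,0,0],
    [255,0,0,0,0,0,0],
    [255,0,0,0,0,0,0],
    [255,0,0,0,0,0,0],
    [255,0,0,0,0,0,0],
  ],
)

```text
time: 11.25
eef_pos: [0.608, -0.0945, 0.1782]
ee_rot: [0.056, 2.356, -0.024]
ft_force: [-0.3, 0.7, -0.5]
width: 0.0077
```

>>> carry_out(
  motion=[
    [255,0,0,0,0,0,0],
    [255,0,0,0,0,0,0],
    [255,0,0,0,0,0,0],
    [255,0,0,0,0,0,0],
    [255,0,0,0,0,0,0],
  ],
)

```text
time: 11.75
eef_pos: [0.608, -0.0945, 0.1783]
ee_rot: [0.056, 2.356, -0.024]
ft_force: [-0.3, 0.4, -0.8]
width: 0.0071
```

```bash
python3 look.py f2.png; python3 - <<'E'
from h import *
import pickle
T=pickle.load(open("top.pkl","rb")); t=grab_frame("top")
def reds(f):
    h=cv2.cvtColor(f["frame"],cv2.COLOR_RGB2HSV); r=((h[...,0]<8)|(h[...,0]>172))&(h[...,1]>150)&(h[...,2]>80); r[:, :200]=0; r[:,260:]=0; r[:185]=0; r[225:]=0
    n,l,st,c=cv2.connectedComponentsWithStats(r.astype(np.uint8)); return [c[i].round(1) for i in range(1,n) if st[i,4]>12]
print(reds(T)); print(reds(t))
for f in(T,t):
    P=dep(f); m=(abs(P[...,0]-.447)<.045)&(abs(P[...,1]-.198)<.1)&(P[...,2]>.056)&(P[...,2]<.08); print("other slide",m.sum(),P[m].mean(0).round(4))
d=np.abs(T["frame"].astype(int)-t["frame"]).max(-1)>60; n,l,st,c=cv2.connectedComponentsWithStats(d.astype(np.uint8)); print([list(st[i]) for i in range(1,n) if st[i,4]>40])
E
```

```text
11.75 [ 0.608  -0.0945  0.1783] 0.007123196366541805 [-0.3  0.4 -0.8] [-0.406  0.122 -0.948 -0.252  0.25  -1.829]
[[-0.706  0.034 -0.707]
 [ 0.048  0.999 -0.   ]
 [ 0.706 -0.034 -0.707]]
to final: d [-0.0014 -0.0011  0.0004] rot deg [ 0.02 -0.01  0.05]
to yawed-down deg [2.160e+00 4.494e+01 3.000e-02]
(np.float64(370.4290733368587), np.float64(166.71928792053936))
160 normal off deg 2.8 face offset along n mm 1.3 n in (X,Y,Z) 0.687 -0.04 0.726
end of slide b mm (expect 22): [20.6 20.9]
c range mm (expect -22..28): [-21.   29.5]
(np.float64(315.2881375712739), np.float64(159.91914397484888))
end of slide b mm (expect 22): None
c range mm (expect -22..28): [26.7 26.7]
[array([219.6, 197.8]), array([241. , 200.8]), array([217.1, 210.3]), array([238.9, 213.7])]
[array([219.6, 197.8]), array([241. , 200.8]), array([217. , 210.5]), array([238.7, 213.9])]
other slide 202 [0.4491 0.2029 0.0678]
other slide 200 [0.4492 0.204  0.0677]
[[np.int32(154), np.int32(159), np.int32(336), np.int32(241), np.int32(20029)], [np.int32(202), np.int32(200), np.int32(53), np.int32(10), np.int32(169)], [np.int32(442), np.int32(337), np.int32(45), np.int32(11), np.int32(189)], [np.int32(442), np.int32(344), np.int32(16), np.int32(19), np.int32(55)], [np.int32(288), np.int32(358), np.int32(46), np.int32(20), np.int32(57)], [np.int32(477), np.int32(361), np.int32(11), np.int32(13), np.int32(42)], [np.int32(493), np.int32(371), np.int32(10), np.int32(16), np.int32(52)], [np.int32(590), np.int32(392), np.int32(45), np.int32(8), np.int32(235)]]
```

The label is on the read point within ~2 mm, square and steady. The rack and the other slide are unmoved, so I'm handing in.

```bash
python3 -c "
from cell import *
print(close_job())"
```

```text
the job is handed in; nothing more can be done
None
```

I lifted slide_a out of the red-clipped slot, gripping its clear part about 5 mm on the clear side of its centre. I turned and tilted it, and I am holding it at the reader, label up. The job is handed in at about 12 s.

**Position at the reader:**
- From the camera depth, the label is within about 2 mm of the estimated reading point.
- The tool is within 0.1° of the orientation I worked out for it.
- A fit to the noisy depth on the label face read 2–3° off square, so the two checks disagree slightly. I trusted the tool pose.
- The side camera sees the slide almost edge-on, so it could not confirm the label.

**Rack and the other slide:** The red clips moved by at most 0.2 pixels. The other slide's mean position changed by about 1 mm along its length, which I take as measurement noise.

**Forces:** The wrist readings I saw stayed at or below about 2 N. The highest came while closing the grip, when one finger touched the slide first; I re-centred by 1.2 mm before gripping.

I did not check the packs, meter, spool and screwdriver one by one. The before/after image differences include one large patch around the arm that I did not break down. My planned path kept the slide and gripper well above them.

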